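# Sweep spent sample cups into the dustpan

## Task

Clear the spent samples off the lab bench: with the fingers closed, sweep the three flat round sample cups along the bench into the dustpan, right in past its sloping lip. Only push them, do not squeeze them or pick any of them up, and leave the vial, the pellet die and the mortar standing where they are.

Things in the scene. Friction and masses are not known exactly. Their poses are not given: they have to be found in the camera images.
- dustpan: grey plastic dustpan, held fast to the bench, 230 mm wide, 190 mm deep, handle behind its back wall; its mouth faces the robot's right (world -y) within 0.3 rad. Origin: middle of the lip's front edge, at bench level; x points level into the pan towards the handle, y across it, z up. The lip starts flush with the bench and slopes up over 25 mm to the flat floor, 4 mm above the bench.
- pan_middle (a point): middle of the dustpan's flat floor, 105 mm behind the lip edge and 4 mm above the bench. Side walls are 5 mm thick, inner faces 110 mm to either side of this point; they begin 25 mm behind the lip edge, 12 mm high, rising to 50 mm at the back wall, whose inner face is 80 mm beyond this point.
- cup_a: spent pressed sample: a flat round aluminium cup with a pale pressed disc in its top, 40 mm across and 12 mm thick, about 22 g; it lies flat on the bench and slides easily. One of three alike. Origin at the centre of its underside.
- cup_b: spent pressed sample: a flat round aluminium cup with a pale pressed disc in its top, 40 mm across and 12 mm thick, about 22 g; it lies flat on the bench and slides easily. One of three alike. Origin at the centre of its underside.
- cup_c: spent pressed sample: a flat round aluminium cup with a pale pressed disc in its top, 40 mm across and 12 mm thick, about 22 g; it lies flat on the bench and slides easily. One of three alike. Origin at the centre of its underside.
- vial: amber glass sample vial with a white screw cap, standing upright, 28 mm across, 62 mm tall, must be left alone. Origin at the centre of its underside.
- pellet_die: stainless steel pellet die: a 60 mm wide foot, a 50 mm wide body and a plunger with a button head, 61 mm tall, must be left alone. Origin at the centre of its underside.
- mortar: small white bowl-shaped mortar, 66 mm across the rim, 30 mm tall, must be left alone. Origin at the centre of its underside.

How it is judged:
By the outcome, as a careful person would: the job done as asked, in the order asked, and still so for the second after the job is handed in, with the robot touching nothing.
It also fails if it takes over 72 s, if anything falls off the work surface, if the arm or the gripper's body presses on something with over 40 N, if the wrist force passes 120 N, or if a joint passes its speed limit or range.

## Robot

A 7-joint arm with a two-finger parallel gripper is mounted at the origin on the work surface. World frame = base frame: x ahead of the robot, y to its left, z up, the work surface at z = 0. Lengths are in m, angles in rad, forces in N, time in s.
With the tool pointing down it reaches from about 0.4 to 0.85 m from the base axis. Payload 4.5 kg.
Tool frame: the origin (TCP) lies between the finger pads; the fingertips stand 19 mm ahead of it and the grasp point (between the pads) is the TCP; z points along the fingers, y is the direction in which the jaws open and shut (so a half turn about z gives the same grasp; the last joint's range is limited). The gripper opens to 85 mm and grips with 20 to 120 N. Pads are 22 mm wide; open, the fingers measure 114 mm over their backs; the gripper's body (76 mm by 85 mm) begins 54 mm behind the grasp point. The pads swing forward as they close: fully open they stand 13 mm farther back than shut.
Start: joints at [1.249, 0.689, -0.195, 1.565, 0.157, 0.902, -0.215], TCP at [0.218, -0.586, 0.223] pointing down, gripper open.
Joint ranges: [-3.01, 3.01], [-0.46, 2.08], [-1.47, 1.51], [0.13, 2.56], [-1, 4.14], [0.04, 2.09], [-2.66, 2.66]. Speed limits (rad/s): [2.57, 2.57, 3.14, 3.14, 3.14, 3.14, 3.14].

## Interface

Orientations are given as a unit quaternion [x, y, z, w].
In Python, from workcell import ctrl, optics, order, look_for, monitor gives the robot as it stands. Calls block until the motion is done:
- ctrl.reach(position, orientation): joint-space move of the TCP to a pose.
- ctrl.move_l(position, rotation=None, speed=0.15, guard=None): straight line of the TCP; rotation=None keeps the orientation; speed is the mean speed in m/s. With guard (N) it stops when the force on the tool has changed by that much, and returns True; else False.
- ctrl.movej(angles): joint-space move.
- ctrl.set_gripper(opening, f_grip=None): finger opening in m; f_grip is the grip in N (None keeps the last); returns when the fingers have stopped.
- ctrl.dwell(seconds).
- ctrl.solve_ik(position, orientation): joint angles nearest the present ones, or None.
- optics.snapshot(name): name is "scene" or "top" or "wrist"; returns a dict with "color" (400x640x3 uint8, red, green, blue), "z_map" (400x640 float32, m along the optical axis (not along the pixel's ray), 0 where there is no reading), "fx", "fy", "cx", "cy" (pixels), "R" (3x3) and "t" (3): a world point X has camera coordinates R X + t. Camera axes: x right, y down, z forward; pixel columns grow to the right and rows downward; lengths in m; the calibration is good to about 2 mm. A picture is of the moment at which its call begins.
A pose or a line that the arm cannot do raises ctrl.MotionError and nothing moves.
- order.finish_job(): hands the job in, once; it reports no verdict.
Trained networks look in the newest picture that a camera, given by its name, has taken for a name from the list of things; names that differ only in an ending like _2 or _b are one class to them, and where a whole thing is asked for, a point or a joint stands for the part that bears it (a point fixed in the world has none). Each returns a list of dicts, best first, with "p" (0 to 1); they miss things now and then, are a little off and sometimes report something else, mostly with a low value. They report only what shows in the picture. A call takes as long as a camera call.
- look_for(camera, query): "location" ([x, y, z] in m, in the coordinates of the camera as it stood for that picture, good to about 4 mm: the middle of the surface that is visible of it).
Readings, each from a call of its own:
- monitor.current_clock(): time.
- monitor.current_qpos(): joint angles.
- monitor.current_dq(): joint speeds.
- monitor.current_effort(): joint torques, N m.
- monitor.current_tool_pos(): TCP position.
- monitor.current_orientation(): TCP orientation.
- monitor.current_force(): force on the tool from outside, world axes, zero at the start.
- monitor.current_wrist_torque(): the same for the moment, N m.
- monitor.current_gripper_width(): finger opening in m.
Only numpy, scipy, OpenCV 4.12 (cv2) and the standard library are available. Lean on these libraries where they do the work, as an engineer would, in place of code of your own. Each camera call takes 0.05 s, during which the arm holds its last target. There are 200 camera calls.

## Working session

There is one attempt and no reset: what is moved stays moved. The work goes in short steps, each a Python script; the robot and the scene stay as the last script left them, time stands still between calls to the robot, and variables do not carry over. Pictures are saved under pics/ and viewed, about 8 in all and at most 12, crops included, and the job is handed in when it is done.

```bash
mkdir -p pics; cat > h.py <<'E'
import numpy as np, cv2
from workcell import ctrl, optics, order, look_for, monitor
def snap(n,f=None):
    s=optics.snapshot(n)
    if f: cv2.imwrite('pics/'+f,cv2.cvtColor(s['color'],cv2.COLOR_RGB2BGR))
    return s
def c2w(s,p): return np.array(s['R']).T@(np.array(p)-np.array(s['t']))
def pix(s,X):
    c=np.array(s['R'])@np.array(X)+np.array(s['t']); return (s['fx']*c[0]/c[2]+s['cx'],s['fy']*c[1]/c[2]+s['cy'])
def cloud(s):
    z=s['z_map']; v,u=np.mgrid[:z.shape[0],:z.shape[1]]
    P=np.stack([(u-s['cx'])/s['fx']*z,(v-s['cy'])/s['fy']*z,z],-1)
    W=(P-np.array(s['t']))@np.array(s['R']); W[z==0]=np.nan; return W
E
python3 - <<'E'
from h import *
np.set_printoptions(precision=3,suppress=True)
print(monitor.current_clock(),monitor.current_orientation())
for n in('top','scene'):
    s=snap(n,n+'0.png')
    print(n,c2w(s,[0,0,0]))
    for q in('dustpan','cup_a','vial','pellet_die','mortar'):
        for d in look_for(n,q): 
            w=c2w(s,d['location']); print(q,round(d['p'],2),w,np.round(pix(s,w)))
print(monitor.current_clock())
E
```

```text
0.0 [ 0.984  0.177 -0.    -0.001]
top [0.343 0.006 1.052]
dustpan 0.78 [ 0.548  0.359 -0.   ] [188. 194.]
cup_a 0.71 [0.53  0.024 0.008] [323. 219.]
cup_a 0.63 [ 0.426 -0.017  0.007] [334. 264.]
cup_a 0.61 [ 0.609 -0.042  0.009] [354. 191.]
vial 0.47 [ 0.707 -0.09   0.043] [379. 151.]
pellet_die 0.62 [ 0.409 -0.314  0.043] [465. 288.]
mortar 0.72 [ 0.517 -0.287  0.024] [453. 240.]
scene [ 1.579 -0.457  0.769]
dustpan 0.87 [0.553 0.377 0.005] [408. 165.]
cup_a 0.69 [ 0.727 -0.095  0.035] [296. 229.]
cup_a 0.53 [ 0.439 -0.015  0.01 ] [281. 176.]
cup_a 0.46 [0.539 0.024 0.008] [307. 190.]
vial 0.56 [ 0.724 -0.096  0.033] [295. 229.]
pellet_die 0.69 [ 0.43  -0.33   0.032] [178. 196.]
mortar 0.54 [ 0.509 -0.283  0.023] [202. 208.]
0.6
```

View pics/top0.png

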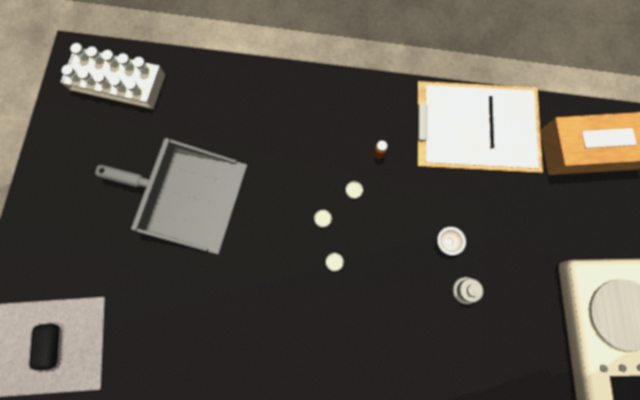

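View pics/scene0.png

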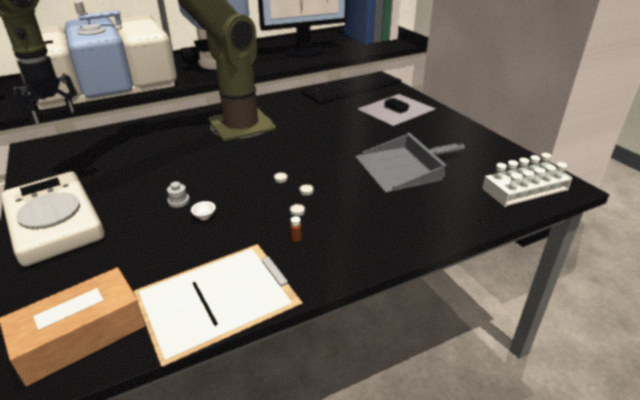

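The top view shows the three cups at (323,218), (334,262) and (354,190). The pan mouth runs from about (245,163) to (218,253), with the handle to the left. The scene view agrees, with the pan at (408,165) and the cups at (281,178), (307,190) and (297,210). The scene view's top "cup" hit at (296,229) is really the vial. Next I'll measure the pan corners and cup centres.

```bash
python3 - <<'E'
from h import *
np.set_printoptions(precision=3,suppress=True)
def ray(s,u,v,z):
    d=np.array(s['R']).T@[(u-s['cx'])/s['fx'],(v-s['cy'])/s['fy'],1]; o=c2w(s,[0,0,0]); return o+d*(z-o[2])/d[2]
for n in('top','scene'):
    s=snap(n); W=cloud(s); c=s['color'].astype(int)
    m=((c.min(2)>150)&(W[...,0]>.38)&(W[...,0]<.68)&(abs(W[...,1])<.12)&(W[...,2]<.03)).astype(np.uint8)
    k,l,st,ce=cv2.connectedComponentsWithStats(m)
    for i in range(1,k):
        if st[i,4]>25: print(n,'cup',ce[i],ray(s,*ce[i],.012), 'depth z',np.nanmedian(W[l==i][:,2]))
    g=((c.min(2)>60)&(W[...,1]>.15)&(W[...,1]<.5)&(W[...,0]>.38)&(W[...,0]<.75)).astype(np.uint8)
    k,l,st,ce=cv2.connectedComponentsWithStats(g); i=1+st[1:,4].argmax()
    h=cv2.convexHull(np.argwhere(l==i)[:,::-1].astype(np.int32))
    a=cv2.approxPolyDP(h,5,True)[:,0]
    for p in a: print(n,'pan',p,ray(s,*p,0.0))
E
python3 -c "
import cv2;i=cv2.imread('pics/top0.png')[125:275,90:370];cv2.imwrite('pics/crop.png',cv2.resize(i,None,fx=2.8,fy=2.8,interpolation=2))"
```

```text
top cup [353.739 189.487] [ 0.612 -0.042  0.012] depth z 0.00994329196656219
top cup [322.463 217.828] [0.532 0.025 0.012] depth z 0.009979283459681989
top cup [334.108 261.538] [ 0.432 -0.016  0.012] depth z 0.010077026115687001
top pan [247 165] [ 0.641  0.229 -0.   ]
top pan [217 254] [0.413 0.262 0.   ]
top pan [131 229] [0.445 0.479 0.   ]
top pan [126 176] [0.573 0.521 0.   ]
top pan [164 138] [0.683 0.449 0.   ]
scene cup [280.284 176.045] [ 0.438 -0.018  0.012] depth z 0.010187535200223377
scene cup [306.241 188.443] [0.538 0.023 0.012] depth z 0.00992001552445658
scene cup [297.044 208.538] [ 0.617 -0.043  0.012] depth z 0.010553034503383234
scene pan [444 346] [1.157 0.029 0.   ]
scene pan [367 382] [ 1.157 -0.149  0.   ]
scene pan [331 320] [ 0.999 -0.14   0.   ]
scene pan [393 289] [0.983 0.027 0.   ]
```

View pics/crop.png

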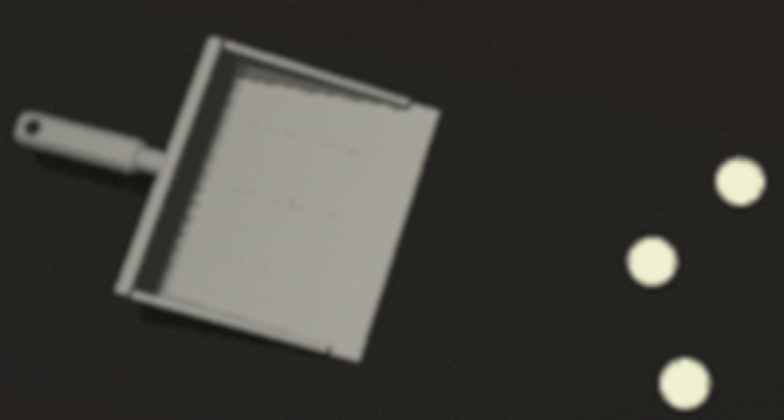

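Top view: the lip's corners at (247,165) and (217,254) measure 230 mm apart, as specified, and the cup tops lie at 10–12 mm. My scene-view pan mask picked up the clipboard, so I'm ignoring it. I'll push the middle cup first, stop part way and check.

```bash
cat >> h.py <<'E'
from scipy.spatial.transform import Rotation as Ro
np.set_printoptions(precision=3,suppress=True)
LIP=np.array([.529,.2455]); U=np.array([.143,.99]); U/=np.linalg.norm(U); T=np.array([U[1],-U[0]])
def panf(p): q=np.array(p)[:2]-LIP; return np.array([q@U,q@T])   # depth, across
def quat(d,sgn):
    x=sgn*np.array([d[0],d[1],0]); z=np.array([0,0,-1.]); return Ro.from_matrix(np.c_[x,np.cross(z,x),z]).as_quat()
def plan(cup,lane,depth=.10):
    cup=np.array(cup); tg=LIP+U*depth+T*lane; d=(tg-cup)/np.linalg.norm(tg-cup); return cup,tg,d
def q_for(d,p0,p1):
    best=None
    for s in(1,-1):
        q=quat(d,s); js=[ctrl.solve_ik([*p,z],q) for p,z in((p0,.15),(p0,.024),(p1,.028))]
        if any(j is None for j in js): continue
        c=np.abs(np.array(js[0])-monitor.current_qpos()).max()
        if best is None or c<best[0]: best=(c,q)
    return best[1]
def cups(n='top'):
    s=snap(n); return [(round(d['p'],2),c2w(s,d['location'])) for d in look_for(n,'cup_a') if d['p']>.3]
def start(cup,lane):
    cup,tg,d=plan(cup,lane); p0=cup-d*.048; q=q_for(d,p0,tg-d*.031)
    ctrl.reach([*p0,.15],q); ctrl.move_l([*p0,.023],speed=.12); return tg,d
def finish(tg,d,speed=.1):
    p=np.array(monitor.current_tool_pos())[:2]; e=tg-d*.031
    # finger front (11 mm ahead) at the lip edge -> climb with the slope
    f=lambda dep:p+d*((dep-panf(p)[0])/(d@U))
    a=f(-.013); 
    ctrl.move_l([*a,.023],speed=speed); ctrl.move_l([*f(.014),.028],speed=.08); ctrl.move_l([*e,.028],speed=speed)
E
python3 - <<'E'
from h import *
ctrl.set_gripper(0.0,20)
tg,d=start([.535,.024],0.0)
p=np.array(monitor.current_tool_pos())[:2]
ctrl.move_l([*(p+d*.09),.023],speed=.08)
snap('wrist','w1.png')
print(tg,d,monitor.current_tool_pos(),monitor.current_force(),monitor.current_clock())
s=snap('scene','s1.png'); print(cups('top'),cups('scene'))
a=cv2.imread('pics/w1.png');b=cv2.imread('pics/s1.png')[80:280,180:500]
cv2.imwrite('pics/m1.png',cv2.resize(np.vstack([a,cv2.resize(b,(640,400))]),(480,600)))
E
```

```text
[0.543 0.344] [0.026 1.   ] [0.537 0.065 0.023] [-0.304 -0.72  -0.175] 6.3167
[] [(0.62, array([ 0.438, -0.016,  0.01 ])), (0.58, array([ 0.62 , -0.042,  0.01 ])), (0.4, array([0.541, 0.023, 0.01 ]))]
```

View pics/m1.png

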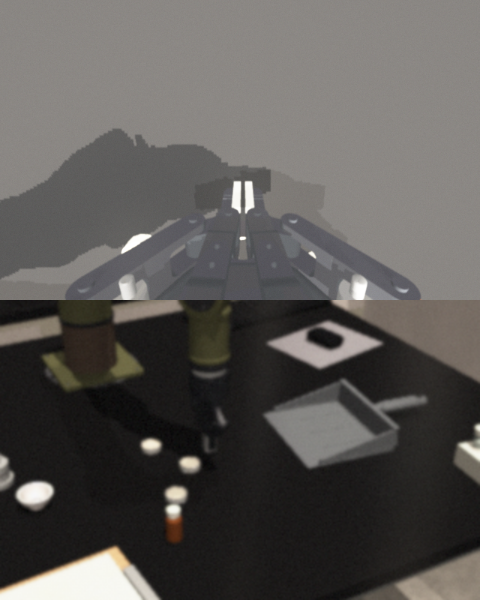

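The wrist view shows the closed fingers at the centre, and the scene crop shows the cup at (190,465) still in its place, with the fingers beyond it. So the tips passed over the cup and sit higher than assumed. I'll touch the bench with a force guard to find their true height.

```bash
python3 - <<'E'
from h import *
print(monitor.current_gripper_width(),monitor.current_tool_pos(),monitor.current_orientation())
p=np.array(monitor.current_tool_pos())
print(ctrl.move_l([p[0],p[1],.003],speed=.02,guard=4),monitor.current_tool_pos(),monitor.current_force())
s=snap('scene'); W=cloud(s)
m=(abs(W[...,0]-p[0])<.05)&(abs(W[...,1]-p[1])<.05)&(W[...,2]>.004)&(W[...,2]<.12)
Q=W[m]
for a in np.arange(.004,.1,.012):
    k=Q[(Q[:,2]>=a)&(Q[:,2]<a+.012)]
    if len(k): print(round(a,3),len(k),np.median(k,0),k.min(0),k.max(0))
E
```

```text
-4.874974222229969e-05 [0.537 0.066 0.023] [ 0.716  0.698 -0.     0.   ]
False [0.537 0.066 0.003] [-0.953  0.193 -0.192]
0.004 83 [0.54  0.029 0.01 ] [0.512 0.016 0.004] [0.557 0.076 0.016]
0.016 22 [0.547 0.062 0.022] [0.535 0.055 0.017] [0.552 0.074 0.027]
0.028 31 [0.549 0.062 0.035] [0.534 0.056 0.028] [0.553 0.073 0.04 ]
0.04 14 [0.546 0.059 0.044] [0.529 0.056 0.04 ] [0.553 0.071 0.049]
0.052 41 [0.548 0.056 0.06 ] [0.506 0.053 0.052] [0.574 0.077 0.064]
0.064 41 [0.555 0.056 0.07 ] [0.495 0.052 0.064] [0.581 0.077 0.076]
0.076 57 [0.551 0.055 0.082] [0.49  0.048 0.076] [0.587 0.071 0.088]
0.088 52 [0.555 0.055 0.094] [0.488 0.048 0.088] [0.585 0.068 0.1  ]
```

```bash
python3 - <<'E'
from h import *
p=np.array(monitor.current_tool_pos())
print(ctrl.move_l([p[0],p[1],-.018],speed=.015,guard=4),monitor.current_tool_pos(),monitor.current_force(),monitor.current_clock())
s=snap('scene','s2.png'); u,v=map(int,pix(s,[p[0],p[1],.03]))
cv2.imwrite('pics/s2c.png',cv2.resize(cv2.imread('pics/s2.png')[v-60:v+40,u-80:u+80],None,fx=4,fy=4,interpolation=2))
W=cloud(s);m=(abs(W[...,0]-.62)<.04)&(abs(W[...,1]-.08)<.04);print('bench z',np.nanmedian(W[m][:,2]))
E
```

```text
True [ 0.537  0.066 -0.008] [-0.092 -0.671  6.049] 8.575
bench z -0.0003678277422377236
```

View pics/s2c.png

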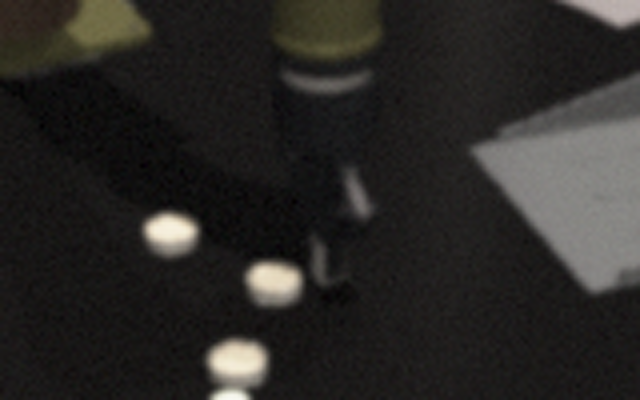

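The bench contact came at TCP z = −0.008, so with the fingers shut the tips sit about 8 mm behind the TCP, not 19 mm ahead. The crop shows the fingertips on the bench at (335,295), beside the untouched cup at (273,283). I'll correct the heights by that measurement and push again.

```bash
sed -i 's/,\.15),(p0,\.024),(p1,\.028)/,.12),(p0,-.004),(p1,.001)/; s/\[\*p0,\.15\]/[*p0,.12]/; s/\[\*p0,\.023\]/[*p0,-.004]/; s/\[\*a,\.023\]/[*a,-.004]/; s/\.028\]/.001]/g' h.py
cat >> h.py <<'E'
def up():
    p=np.array(monitor.current_tool_pos()); ctrl.move_l([p[0],p[1],.12],speed=.15)
E
grep -n "move_l\|solve_ik" h.py
python3 - <<'E'
from h import *
up()
tg,d=start([.537,.024],0.0)
p=np.array(monitor.current_tool_pos())[:2]
ctrl.move_l([*(p+d*.1),-.004],speed=.08)
print(monitor.current_tool_pos(),monitor.current_force(),monitor.current_clock())
s=snap('scene','s3.png'); print([ (a,b,panf(b)) for a,b in cups('scene')], cups('top'))
cv2.imwrite('pics/s3c.png',cv2.resize(cv2.imread('pics/s3.png')[110:270,200:450],None,fx=2.5,fy=2.5,interpolation=2))
E
```

```text
25:        q=quat(d,s); js=[ctrl.solve_ik([*p,z],q) for p,z in((p0,.12),(p0,-.004),(p1,.001))]
34:    ctrl.reach([*p0,.12],q); ctrl.move_l([*p0,-.004],speed=.12); return tg,d
40:    ctrl.move_l([*a,-.004],speed=speed); ctrl.move_l([*f(.014),.001],speed=.08); ctrl.move_l([*e,.001],speed=speed)
42:    p=np.array(monitor.current_tool_pos()); ctrl.move_l([p[0],p[1],.12],speed=.15)
[ 0.538  0.075 -0.004] [ 0.296 -0.451  0.193] 12.6667
[(0.63, array([ 0.623, -0.044,  0.011]), array([-0.273,  0.134])), (0.58, array([0.547, 0.111, 0.01 ]), array([-0.131,  0.037]))] []
```

View pics/s3c.png

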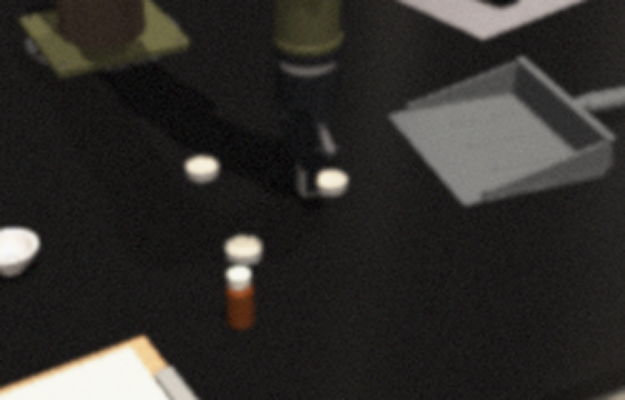

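The cup now moves ahead of the fingers, at (332,182) in the crop. I'll carry on into the pan.

```bash
python3 - <<'E'
from h import *
cup,tg,d=plan([.537,.024],0.0)
finish(tg,d); print(monitor.current_tool_pos(),monitor.current_force())
back=np.array(monitor.current_tool_pos())[:2]-d*.02
ctrl.move_l([*back,.003],speed=.1); up()
tg,d=start([.435,-.017],-.06)
print(monitor.current_clock())
for n in('scene','top'): print(n,[(a,b,panf(b)) for a,b in cups(n)])
s=snap('scene','s4.png')
cv2.imwrite('pics/s4c.png',cv2.resize(cv2.imread('pics/s4.png')[110:270,200:450],None,fx=2.5,fy=2.5,interpolation=2))
E
```

```text
[0.543 0.313 0.001] [ 0.062 -0.849 -0.754]Traceback (most recent call last):
  File "<stdin>", line 6, in <module>
  File "h.py", line 34, in start
    ctrl.reach([*p0,.12],q); ctrl.move_l([*p0,-.004],speed=.12); return tg,d
                             ~~~~~~~~~~~^^^^^^^^^^^^^^^^^^^^^^^
workcell.MotionError: the arm cannot follow that straight line within its joint ranges
```

```bash
python3 - <<'E'
from h import *
print(monitor.current_clock(),monitor.current_tool_pos(),monitor.current_qpos())
for n in('scene','top'): print(n,[(a,b,panf(b)) for a,b in cups(n)])
cup,tg,d=plan([.435,-.017],-.06); p0=cup-d*.048
print(p0,tg,d,panf(cup))
for a in (1,-1):
  for rot in (-90,-60,-30,0,30,60,90):
    q=quat(Ro.from_euler('z',rot,degrees=True).apply([*d,0])[:2],a)
    J=[ctrl.solve_ik([*p0,z],q) for z in(.12,.08,.04,-.004)]+[ctrl.solve_ik([*(tg-d*.031),.001],q)]
    print(a,rot,[None if j is None else np.round(j,2).tolist() for j in (J[0],J[3],J[4])])
snap('scene','s4.png')
cv2.imwrite('pics/s4c.png',cv2.resize(cv2.imread('pics/s4.png')[110:270,200:450],None,fx=2.5,fy=2.5,interpolation=2))
E
```

```text
18.4917 [ 0.43  -0.063  0.12 ] [ 0.204  0.658 -0.256  2.218  0.513  0.319 -0.621]
scene [(0.63, array([ 0.44 , -0.016,  0.009]), array([-0.271, -0.051]))]
top [(0.79, array([0.531, 0.35 , 0.013]), array([ 0.104, -0.013])), (0.7, array([ 0.611, -0.042,  0.009]), array([-0.273,  0.122])), (0.57, array([ 0.428, -0.017,  0.011]), array([-0.274, -0.062]))]
[ 0.429 -0.065] [0.484 0.353] [0.131 0.991] [-0.273 -0.056]
1 -90 [[0.01, 0.65, 0.05, 2.23, -0.13, 0.26, -1.53], [0.03, 0.94, 0.02, 2.27, 3.39, 0.07, 1.24], [-0.75, 0.97, 0.14, 1.85, -0.35, 0.35, -2.04]]
1 -60 [[0.07, 0.65, -0.04, 2.23, 0.1, 0.26, -1.23], [0.03, 0.94, 0.02, 2.27, 3.39, 0.07, 1.76], [-0.68, 0.97, 0.02, 1.84, -0.06, 0.33, -1.79]]
1 -30 [[0.13, 0.65, -0.14, 2.22, 0.31, 0.28, -0.93], [0.71, 1.29, -1.26, 2.24, 1.54, 1.16, -2.13], [-0.62, 0.96, -0.09, 1.84, 0.22, 0.35, -1.53]]
1 0 [[0.21, 0.66, -0.25, 2.22, 0.51, 0.32, -0.62], [0.71, 1.29, -1.26, 2.24, 1.54, 1.16, -1.61], [-0.55, 0.97, -0.2, 1.84, 0.46, 0.38, -1.23]]
1 30 [[0.29, 0.67, -0.4, 2.22, 0.71, 0.38, -0.3], [0.71, 1.29, -1.26, 2.24, 1.54, 1.16, -1.08], [-0.47, 0.98, 
[... 609 characters left out ...]
[[0.61, 0.81, -0.95, 2.2, 1.09, 0.73, 1.37], [0.4, 0.99, -0.59, 2.25, 1.6, 0.49, 0.93], [-0.28, 1.06, -0.7, 1.82, 1.07, 0.7, 0.86]]
-1 0 [[-0.2, 0.7, 0.4, 2.24, -0.82, 0.35, -2.38], [0.17, 0.93, -0.2, 2.27, 1.87, 0.17, 1.19], [-0.06, 1.32, -1.26, 1.81, 1.39, 1.22, 1.21]]
-1 30 [[-0.12, 0.68, 0.27, 2.24, -0.6, 0.3, -2.08], [0.17, 0.93, -0.2, 2.27, 1.87, 0.17, 1.71], [-0.9, 1.02, 0.41, 1.85, -0.88, 0.46, -2.6]]
-1 60 [[-0.05, 0.66, 0.15, 2.23, -0.36, 0.27, -1.8], [0.17, 0.93, -0.2, 2.27, 1.87, 0.17, 2.23], [-0.82, 0.99, 0.26, 1.85, -0.61, 0.38, -2.32]]
-1 90 [[0.01, 0.65, 0.05, 2.23, -0.13, 0.26, -1.53], [0.03, 0.94, 0.02, 2.27, 3.39, 0.07, 1.24], [-0.75, 0.97, 0.14, 1.85, -0.35, 0.35, -2.04]]
```

View pics/s4c.png

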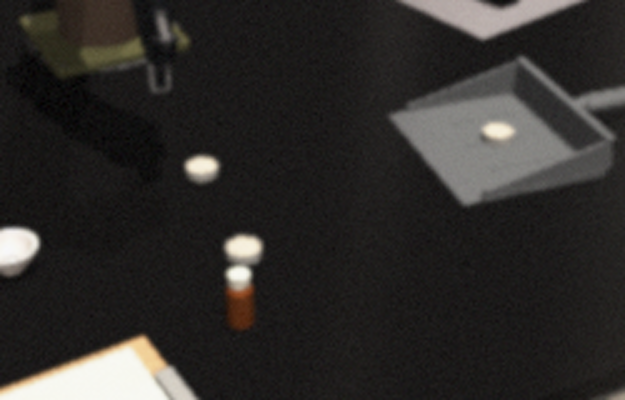

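Cup one is in the pan: (498,131) in the crop, and the network puts it at depth 0.104 m, 13 mm off centre. The other two cups and the vial haven't moved. The near cup's start lies at the inner edge of reach, with joint 6 near its limit. I'll lean the tool a little about the push axis, tips towards the base, and straighten it during the push.

```bash
python3 - <<'E'
from h import *
cup,tg,d=plan([.434,-.017],-.06); p0=cup-d*.048; q=quat(d,1)
ok=False
for th in (12,17,22):
    r=np.radians(th); qt=(Ro.from_rotvec(np.r_[d,0]*r)*Ro.from_quat(q)).as_quat()
    zl=-.004+.0145*np.sin(r)
    try:
        ctrl.reach([*p0,.12],qt); ctrl.move_l([*p0,zl],speed=.12); ok=True; break
    except ctrl.MotionError as e: print(th,e)
print(ok,th,monitor.current_qpos(),monitor.current_clock())
if ok:
    m=p0+d*.048+d*.03
    for b,rot,z in ((m,None,zl),(m+d*.1,q,-.004)):
        try: ctrl.move_l([*b,z],rot,speed=.08)
        except ctrl.MotionError as e: print('push',e); break
print(monitor.current_tool_pos(),monitor.current_qpos(),monitor.current_force(),monitor.current_clock())
print([(a,b,panf(b)) for a,b in cups('scene')])
E
```

```text
True 12 [ 0.23   0.957 -0.288  2.058  0.553  0.417 -0.633] 20.3417
push the arm cannot follow that straight line within its joint ranges
[ 0.438  0.012 -0.001] [ 0.085  0.961 -0.3    2.043  0.499  0.414 -0.733] [-0.131 -0.126 -0.647] 21.4667
[(0.55, array([ 0.623, -0.042,  0.01 ]), array([-0.271,  0.134])), (0.51, array([0.449, 0.046, 0.009]), array([-0.209, -0.05 ])), (0.49, array([0.545, 0.353, 0.012]), array([0.108, 0.   ]))]
```

The tilt of 12° works and the cup is moving, so I'll keep it for the rest of this push.

```bash
python3 - <<'E'
from h import *
cup,tg,d=plan([.434,-.017],-.06)
p=np.array(monitor.current_tool_pos())[:2]; e=tg-d*.031
f=lambda dep:p+d*((dep-panf(p)[0])/(d@U))
for b,z in((f(-.013),-.001),(f(.014),.004),(e,.004)): ctrl.move_l([*b,z],speed=.09)
print(monitor.current_tool_pos(),monitor.current_force())
ctrl.move_l([*(e-d*.02),.006],speed=.1); up()
for n in('scene','top'): print(n,[(a,b,panf(b)) for a,b in cups(n)])
tg,d=start([.614,-.042],.055)
p=np.array(monitor.current_tool_pos())[:2]
ctrl.move_l([*(p+d*.1),-.004],speed=.08)
print(monitor.current_tool_pos(),monitor.current_force(),monitor.current_clock())
for n in('scene','top'): print(n,[(a,b,panf(b)) for a,b in cups(n)])
snap('scene','s5.png')
cv2.imwrite('pics/s5c.png',cv2.resize(cv2.imread('pics/s5.png')[110:270,200:450],None,fx=2.5,fy=2.5,interpolation=2))
E
```

```text
[0.48  0.322 0.004] [-0.558 -0.256 -0.373]
scene [(0.57, array([ 0.504, -0.28 ,  0.022]), array([-0.523,  0.05 ])), (0.44, array([0.544, 0.35 , 0.013]), array([ 0.106, -0.   ])), (0.41, array([0.49 , 0.358, 0.013]), array([ 0.105, -0.055]))]
top [(0.7, array([ 0.61 , -0.042,  0.01 ]), array([-0.273,  0.121])), (0.32, array([0.568, 0.56 , 0.042]), array([ 0.317, -0.006]))]
[ 0.613  0.009 -0.004] [-0.793 -0.383 -0.104] 31.0583
scene [(0.59, array([0.544, 0.348, 0.012]), array([0.104, 0.   ])), (0.56, array([0.619, 0.045, 0.013]), array([-0.185,  0.118])), (0.43, array([0.487, 0.355, 0.014]), array([ 0.102, -0.058]))]
top [(0.72, array([0.533, 0.349, 0.014]), array([ 0.103, -0.011])), (0.62, array([0.604, 0.045, 0.011]), array([-0.188,  0.102])), (0.57, array([0.477, 0.353, 0.014]), array([ 0.099, -0.067]))]
```

View pics/s5c.png

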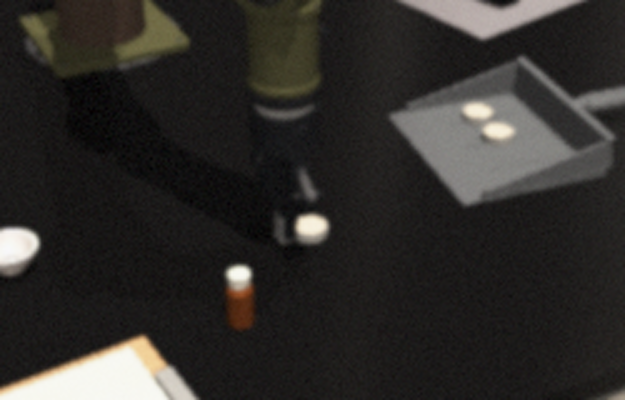

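Two cups now lie well inside the pan, at (477,111) and (498,131), and the third is ahead of the fingers at (312,228). I'll finish its push, lift clear and check everything.

```bash
python3 - <<'E'
from h import *
cup,tg,d=plan([.614,-.042],.055)
finish(tg,d); print(monitor.current_tool_pos(),monitor.current_force())
p=np.array(monitor.current_tool_pos())[:2]
ctrl.move_l([*(p-d*.02),.003],speed=.1); up()
p=np.array(monitor.current_tool_pos()); ctrl.move_l([.55,.08,.2],speed=.2)
print(monitor.current_clock())
for n in('scene','top'):
    s=snap(n,n+'9.png'); print(n)
    for q in('cup_a','vial','pellet_die','mortar'):
        for x in look_for(n,q):
            if x['p']>.3: w=c2w(s,x['location']); print(q,round(x['p'],2),w,panf(w))
a=cv2.imread('pics/scene9.png')[110:270,160:450];b=cv2.imread('pics/top9.png')[110:310,90:500]
cv2.imwrite('pics/f.png',np.vstack([cv2.resize(a,(540,298)),cv2.resize(b,(540,263))]))
E
```

```text
[0.599 0.305 0.001] [ 0.193 -0.376 -0.447]
37.35
scene
cup_a 0.66 [0.601 0.338 0.015] [0.102 0.058]
cup_a 0.52 [0.546 0.352 0.011] [0.108 0.001]
cup_a 0.44 [0.486 0.356 0.013] [ 0.104 -0.058]
vial 0.63 [ 0.724 -0.095  0.036] [-0.309  0.242]
pellet_die 0.71 [ 0.428 -0.329  0.029] [-0.583 -0.018]
mortar 0.87 [ 0.507 -0.283  0.021] [-0.526  0.054]
top
cup_a 0.63 [0.533 0.349 0.013] [ 0.103 -0.011]
cup_a 0.47 [0.475 0.359 0.011] [ 0.105 -0.07 ]
vial 0.63 [0.534 0.349 0.012] [ 0.103 -0.01 ]
vial 0.51 [ 0.707 -0.092  0.044] [-0.308  0.225]
```

View pics/f.png

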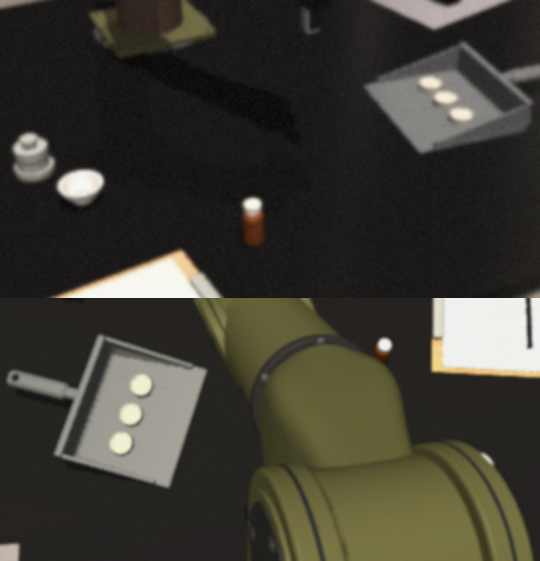

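All three cups lie flat on the pan floor: top panel (141,385), (130,414), (120,443); scene panel (430,83), (446,98), (461,115). The vial, die and mortar still stand in their places.

```bash
python3 -c "
from h import *
order.finish_job(); print(monitor.current_clock())"
```

```text
the job is handed in; nothing more can be done
the job is handed in; nothing more can be done
```

All three cups are in the dustpan. I pushed them one at a time with the fingers closed and handed the job in after about 37 s of robot time.

**Last checks:**
- **Cups:** the scene camera puts all three flat on the pan floor, 102–108 mm behind the lip edge and about 58, 0 and −58 mm across it. The top picture shows all three too.
- **Other things:** in the scene view the vial, pellet die and mortar stand within about 3 mm of where they started. From above, the arm hid the die and the mortar.
- **Force:** wrist readings stayed around 1 N whenever I read them; the highest was 6 N, when I touched the bench on purpose.

**What went wrong or disagreed:**
- **First pass missed:** the first sweep went over the middle cup without touching it. The touch on the bench showed the closed fingertips about 8 mm behind the TCP, not 19 mm ahead as stated, so I corrected the heights.
- **Near cup:** an upright tool could not reach its starting point, so I pushed it with the tool leaning 12°.
- **Detections:** the two cameras differed by about 5–15 mm in x. In the final top picture the cup network missed the third cup, and the vial network's best hit was one of the cups. The pictures settled both.

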